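Load three sample vials into the bench incubator

TASK

Raise the incubator's stiff black lid to about 75 degrees open and leave it standing there, never pushing it past upright, where it would hit the analyser beside it. Then move white-capped sample vials from the grey tray, setting them down rather than dropping them, until exactly three stand upright on the incubator's floor, counting any that are already in it. The spare white-capped vials must end standing in the grey tray; leave the blue-capped control vials and everything else on the bench where they are.

Things in the scene. Friction and masses are not known exactly. Their poses are not given: they have to be found in the camera images.
- incubator: white bench incubator, an open-topped box fixed to the bench under a black lid. Origin on the bench surface. Its inner floor is 10 mm above the bench; the inside runs from x = -90 to +72 mm and y = -115 to +115 mm, walls 6 mm thick, rim 100 mm above the bench. Its x axis points from the handle side to the hinge side (a solid bank from x = 72 to 118 mm); its y axis runs along the hinge; z is up.
- lid (a joint): angle of the incubator's black lid (195 x 242 x 8 mm): 0 = shut, grows as it opens, 1.57 = upright, 1.9 = its stop. The hinge is stiff, so the lid stays where it is left (about 5 N at the bar moves it).
- lid_bar (a point): middle of the lid's handle, a round steel bar 12 mm thick and 120 mm long that runs parallel to the hinge, 40 mm clear in front of the lid's free edge and 235 mm from the hinge axis; its axes turn with the lid. Its two end brackets lie 60 mm either side of the middle.
- lid_hinge (a point): middle of the lid's hinge axis, which runs along this frame's y axis, 102 mm above the bench; the frame is fixed to the incubator and parallel to it.
- staging_tray: shallow grey staging tray, 240 x 260 mm outside, fixed to the bench; floor 10 mm and rim 22 mm above the bench, walls 6 mm. Origin on the bench under its centre, x and y along its sides.
- sample_a: a white-capped sample vial, upright: clear body 29 mm across and 60 mm tall under a round white cap 35 mm across and 20 mm high, 80 mm in all, about 50 g. Origin at the centre of its base, z up through the cap. It stands in the grey tray or, in some starts, already inside the incubator.
- sample_b: a white-capped sample vial, upright: clear body 29 mm across and 60 mm tall under a round white cap 35 mm across and 20 mm high, 80 mm in all, about 50 g. Origin at the centre of its base, z up through the cap. It stands in the grey tray or, in some starts, already inside the incubator.
- sample_c: a white-capped sample vial, upright: clear body 29 mm across and 60 mm tall under a round white cap 35 mm across and 20 mm high, 80 mm in all, about 50 g. Origin at the centre of its base, z up through the cap. It stands in the grey tray or, in some starts, already inside the incubator.
- sample_d: a white-capped sample vial, upright: clear body 29 mm across and 60 mm tall under a round white cap 35 mm across and 20 mm high, 80 mm in all, about 50 g. Origin at the centre of its base, z up through the cap. It stands in the grey tray or, in some starts, already inside the incubator.
- sample_e: a white-capped sample vial, upright: clear body 29 mm across and 60 mm tall under a round white cap 35 mm across and 20 mm high, 80 mm in all, about 50 g. Origin at the centre of its base, z up through the cap. It stands in the grey tray or, in some starts, already inside the incubator.
- control_a: a blue-capped control vial, same size and origin as the sample vials; it stands in the grey tray or, in some starts, inside the incubator. To be left alone.
- control_b: a blue-capped control vial, same size and origin as the sample vials; it stands in the grey tray or, in some starts, inside the incubator. To be left alone.
- control_c: a blue-capped control vial, same size and origin as the sample vials; it stands in the grey tray or, in some starts, inside the incubator. To be left alone.
- reagent_bottle: an amber reagent bottle with a black cap, 48 mm across and 110 mm tall, standing in a corner of the grey tray; origin at the centre of its base. A bystander.
- thermometer_bottle: a small glass thermometer bottle with an orange cap, 36 mm across and 76 mm tall, standing on the incubator floor towards the hinge side; origin at the centre of its base. A bystander.
- dish_stack: a stack of four orange culture dishes, 88 mm across and 58 mm tall, on the bench at the far end of the gap between the incubator and the grey tray; origin at the centre of its underside. A bystander.
- bench_timer: a white bench timer, 60 x 70 x 50 mm, on the bench between the incubator and the grey tray; origin at the centre of its underside. A bystander.

How it is judged:
At the end, for the whole second after the job is handed in: The lid stands 65 to 85 degrees open; exactly three of the five white-capped vials stand on the incubator's floor, inside its walls, and the other two stand on the floor of the grey tray; all five upright within 8 degrees and at rest (value of joint lid between 1.134 and 1.484 rad and ((x of each of sample_a, sample_b, sample_c in the frame of incubator above -0.1 m and x of each of sample_d, sample_e in the frame of incubator below -0.1 m) or (x of each of sample_a, sample_b, sample_d in the frame of incubator above -0.1 m and x of each of sample_c, sample_e in the frame of incubator below -0.1 m) or (x of each of sample_a, sample_b, sample_e in the frame of incubator above -0.1 m and x of each of sample_c, sample_d in the frame of incubator below -0.1 m) or (x of each of sample_a, sample_c, sample_d in the frame of incubator above -0.1 m and x of each of sample_b, sample_e in the frame of incubator below -0.1 m) or (x of each of sample_a, sample_c, sample_e in the frame of incubator above -0.1 m and x of each of sample_b, sample_d in the frame of incubator below -0.1 m) or (x of each of sample_a, sample_d, sample_e in the frame of incubator above -0.1 m and x of each of sample_b, sample_c in the frame of incubator below -0.1 m) or (x of each of sample_a, sample_e in the frame of incubator below -0.1 m and x of each of sample_b, sample_c, sample_d in the frame of incubator above -0.1 m) or (x of each of sample_a, sample_d in the frame of incubator below -0.1 m and x of each of sample_b, sample_c, sample_e in the frame of incubator above -0.1 m) or (x of each of sample_a, sample_c in the frame of incubator below -0.1 m and x of each of sample_b, sample_d, sample_e in the frame of incubator above -0.1 m) or (x of each of sample_a, sample_b in the frame of incubator below -0.1 m and x of each of sample_c, sample_d, sample_e in the frame of incubator above -0.1 m)) and ((x of sample_a in the frame of incubator between -0.09 and 0.075 m and y of sample_a in the frame of incubator between -0.115 and 0.115 m and z of sample_a in the frame of incubator below 0.018 m and angle between sample_a's own z axis and vertical below 0.15 rad and linear speed of sample_a below 0.03 m/s) or (x of sample_a in the frame of staging_tray between -0.115 and 0.115 m and y of sample_a in the frame of staging_tray between -0.125 and 0.125 m and z of sample_a in the frame of staging_tray below 0.018 m and angle between sample_a's own z axis and vertical below 0.15 rad and linear speed of sample_a below 0.03 m/s)) and ((x of sample_b in the frame of incubator between -0.09 and 0.075 m and y of sample_b in the frame of incubator between -0.115 and 0.115 m and z of sample_b in the frame of incubator below 0.018 m and angle between sample_b's own z axis and vertical below 0.15 rad and linear speed of sample_b below 0.03 m/s) or (x of sample_b in the frame of staging_tray between -0.115 and 0.115 m and y of sample_b in the frame of staging_tray between -0.125 and 0.125 m and z of sample_b in the frame of staging_tray below 0.018 m and angle between sample_b's own z axis and vertical below 0.15 rad and linear speed of sample_b below 0.03 m/s)) and ((x of sample_c in the frame of incubator between -0.09 and 0.075 m and y of sample_c in the frame of incubator between -0.115 and 0.115 m and z of sample_c in the frame of incubator below 0.018 m and angle between sample_c's own z axis and vertical below 0.15 rad and linear speed of sample_c below 0.03 m/s) or (x of sample_c in the frame of staging_tray between -0.115 and 0.115 m and y of sample_c in the frame of staging_tray between -0.125 and 0.125 m and z of sample_c in the frame of staging_tray below 0.018 m and angle between sample_c's own z axis and vertical below 0.15 rad and linear speed of sample_c below 0.03 m/s)) and ((x of sample_d in the frame of incubator between -0.09 and 0.075 m and y of sample_d in the frame of incubator between -0.115 and 0.115 m and z of sample_d in the frame of incubator below 0.018 m and angle between sample_d's own z axis and vertical below 0.15 rad and linear speed of sample_d below 0.03 m/s) or (x of sample_d in the frame of staging_tray between -0.115 and 0.115 m and y of sample_d in the frame of staging_tray between -0.125 and 0.125 m and z of sample_d in the frame of staging_tray below 0.018 m and angle between sample_d's own z axis and vertical below 0.15 rad and linear speed of sample_d below 0.03 m/s)) and ((x of sample_e in the frame of incubator between -0.09 and 0.075 m and y of sample_e in the frame of incubator between -0.115 and 0.115 m and z of sample_e in the frame of incubator below 0.018 m and angle between sample_e's own z axis and vertical below 0.15 rad and linear speed of sample_e below 0.03 m/s) or (x of sample_e in the frame of staging_tray between -0.115 and 0.115 m and y of sample_e in the frame of staging_tray between -0.125 and 0.125 m and z of sample_e in the frame of staging_tray below 0.018 m and angle between sample_e's own z axis and vertical below 0.15 rad and linear speed of sample_e below 0.03 m/s))); the robot touches nothing.
It fails at once if the lid is pushed past upright (more than 92 degrees) (value of joint lid above 1.606 rad).
It fails at once if a white-capped vial is dropped (falls freely about 30 mm or more) ((linear speed of sample_a above 0.75 m/s and contact force between sample_a and the fingers below 0.05 N) or (linear speed of sample_b above 0.75 m/s and contact force between sample_b and the fingers below 0.05 N) or (linear speed of sample_c above 0.75 m/s and contact force between sample_c and the fingers below 0.05 N) or (linear speed of sample_d above 0.75 m/s and contact force between sample_d and the fingers below 0.05 N) or (linear speed of sample_e above 0.75 m/s and contact force between sample_e and the fingers below 0.05 N)).
It fails at once if a control vial or another bystander is shifted more than 30 mm or tipped over (distance of any of control_a, control_b, control_c, reagent_bottle, thermometer_bottle, dish_stack, bench_timer from where it was at the start of the episode above 0.03 m or angle between any of control_a, control_b, control_c, reagent_bottle, thermometer_bottle, dish_stack, bench_timer's own z axis and vertical above 0.5 rad).
It also fails if it takes over 72 s, if anything falls off the work surface, if the arm or the gripper's body presses on something with over 40 N, if the wrist force passes 120 N, or if a joint passes its speed limit or range.

ROBOT

A 7-joint arm with a two-finger parallel gripper is mounted at the origin on the work surface. World frame = base frame: x ahead of the robot, y to its left, z up, the work surface at z = 0. Lengths are in m, angles in rad, forces in N, time in s.
With the tool pointing down it reaches from about 0.35 to 0.9 m from the base axis. Payload 19.9 kg.
Tool frame: the origin (TCP) lies between the finger pads; the fingertips stand 19 mm ahead of it and the grasp point (between the pads) is the TCP; z points along the fingers, y is the line along which they close (so a half turn about z gives the same grasp; the last joint's range is limited). The gripper opens to 94 mm and grips with 3 to 60 N. Pads are 16 mm wide; open, the fingers measure 119 mm over their backs; the gripper's body (75 mm by 177 mm) begins 78 mm behind the grasp point.
Start: joints at [1.077, 0.417, -0.01, 1.614, 0.005, 1.111, -0.053], TCP at [0.273, -0.562, 0.224] pointing down, gripper open.
Joint ranges: [-2.81, 2.81], [-0.39, 2.02], [-1.27, 1.25], [0.06, 2.57], [-1.19, 4.33], [0.19, 2], [-2.82, 2.82]. Speed limits (rad/s): [1.89, 1.89, 2.39, 2.39, 3.01, 3.01, 3.01].

INTERFACE

Orientations are given as a 3x3 rotation matrix whose columns are the frame's x, y, z axes.
In Python, from rig import robot gives the robot as it stands. Calls block until the motion is done:
- robot.move_ptp(position, orientation): joint-space move of the TCP to a pose.
- robot.move_linear(position, velocity=0.15, frame=None, threshold=None): straight line of the TCP; frame=None keeps the orientation; velocity is the mean speed in m/s. With threshold (N) it stops when the force on the tool has changed by that much, and returns True; else False.
- robot.goto_joints(angles): joint-space move.
- robot.gripper_to(opening): finger opening in m; the grip force is fixed at half the most; returns when the fingers have stopped.
- robot.pause(seconds).
- robot.ik(position, orientation): joint angles nearest the present ones, or None.
- robot.get_state(): the state.
- robot.grab_frame(name): name is "side" or "top" or "wrist"; returns the picture (480x640x3 uint8, red, green, blue); there is no depth.
- robot.camera_info(name): a dict with "fx", "fy", "cx", "cy" (pixels), "rvec" (rotation vector, rad) and "tvec" (3), from world to camera coordinates, as OpenCV has them. Camera axes: x right, y down, z forward; pixel columns grow to the right and rows downward; lengths in m; the calibration is good to about 2 mm. A picture is of the moment at which its call begins: read the wrist's pose just before it. camera_info takes no time and is no camera call; for the wrist camera it gives the pose at the moment of the call.
A pose or a line that the arm cannot do raises robot.PlanningError and nothing moves.
- robot.sign_off(): hands the job in; it is judged then, once.
The state is a dict: "time": time; "qpos": joint angles; "joint_vel": joint speeds; "effort": joint torques, N m; "ee_pos": TCP position; "tool_rot": TCP orientation; "force": force on the tool from outside, world axes, zero at the start; "moment": the same for the moment, N m; "opening": finger opening in m; "grasp_force": force on a finger pad.
Only numpy, scipy, OpenCV 4.12 (cv2) and the standard library are available. Lean on these libraries where they do the work, as an engineer would, in place of code of your own. Each camera call takes 0.05 s, during which the arm holds its last target. There are 200 camera calls.

## Working session

There is one attempt and no reset: what is moved stays moved. The work goes in short steps, each a Python script; the robot and the scene stay as the last script left them, time stands still between calls to the robot, and variables do not carry over. Pictures are saved under pics/ and viewed, at most 10 in all, crops included, and the job is handed in when it is done.

```bash
ls; mkdir -p pics; python3 - <<'E'
from rig import robot
import cv2
for n in("top","side"):
    cv2.imwrite(f"pics/{n}0.png",robot.grab_frame(n)[:,:,::-1]); print(n,robot.camera_info(n))
print(robot.camera_info("wrist")); print(robot.get_state())
E
```

```text
pics
top {'fx': 592.1096665039596, 'fy': 592.1096665039596, 'cx': 319.4850175338423, 'cy': 230.82964942574648, 'rvec': array([ 2.19609277, -2.16504971,  0.10496287]), 'tvec': array([-0.08209165,  0.59036227,  1.0725274 ])}
side {'fx': 457.63112123371764, 'fy': 457.63112123371764, 'cx': 318.85302213576034, 'cy': 251.96757359476285, 'rvec': array([ 0.60745639, -2.58137901,  1.28342583]), 'tvec': array([0.49365104, 0.26654257, 0.81962068])}
{'fx': 349.79982444852664, 'fy': 349.79982444852664, 'cx': 319.8005143640425, 'cy': 241.26785665629617, 'rvec': array([-2.45698135,  1.5372196 ,  0.21612857]), 'tvec': array([-0.62394805, -0.02728236,  0.39153435])}
{'time': 0.1, 'qpos': array([ 1.07653003,  0.41788254, -0.01029553,  1.61412523,  0.00470453,
        1.11068181, -0.05298952]), 'joint_vel': array([ 0.00011151, -0.00344967,  0.00091069, -0.00168007,  0.00131058,
       -0.00196493, -0.00021347]), 'effort': array([ 3.21041931e-03, -8.52587342e+01,  6.40545879e-01, -4.26692390e+01,
       -4.88302996e-02,  1.63539872e-02,  3.56115640e-05]), 'ee_pos': array([ 0.2732556 , -0.56174454,  0.22390294]), 'tool_rot': array([[ 8.99234399e-01,  4.37466790e-01, -5.50336236e-04],
       [ 4.37467126e-01, -8.99233932e-01,  9.21704748e-04],
       [-9.16658002e-05, -1.06958263e-03, -9.99999424e-01]]), 'force': array([-0.55984809,  0.29588774, -0.00640294]), 'moment': array([ 0.01336886, -0.01561793, -0.01793371]), 'grasp_force': 0.0, 'opening': 0.09422961861525211}
```

View pics/top0.png

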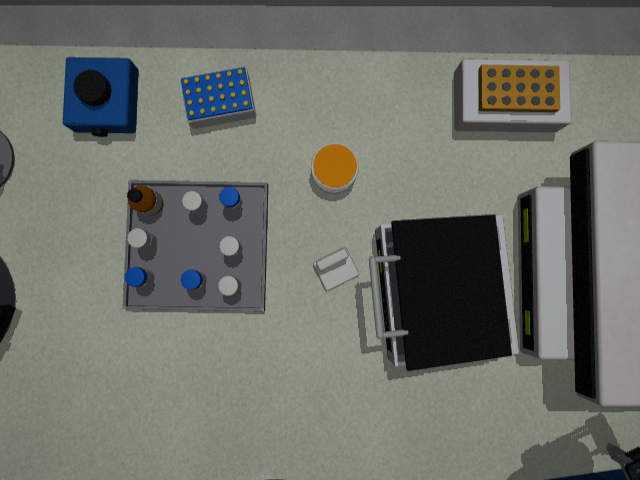

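View pics/side0.png

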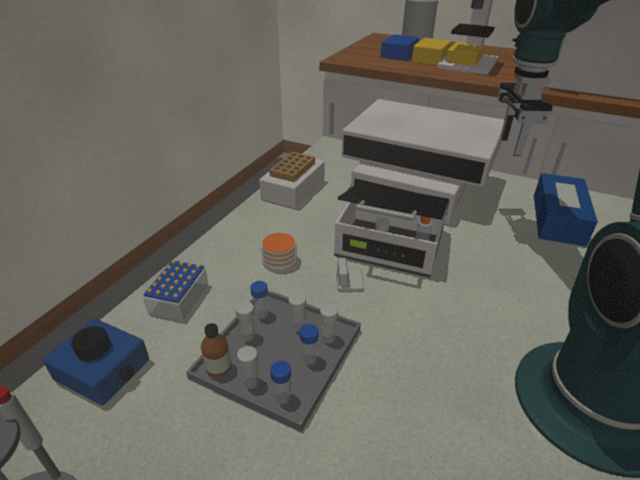

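```bash
python3 - <<'E'
import cv2,numpy as np
t=cv2.imread("pics/top0.png")[200:380,350:530]; s=cv2.imread("pics/side0.png")[170:300,320:460]
a=cv2.resize(t,(540,540),interpolation=2); 
cv2.imwrite("pics/t0z.png",a); cv2.imwrite("pics/s0z.png",np.clip(cv2.resize(s,(700,600*650//600),interpolation=2)[:600]*1.4,0,255).astype('uint8'))
E
cat > h.py <<'E'
import numpy as np, cv2
from rig import robot
def cam(n):
    c=robot.camera_info(n); R=cv2.Rodrigues(np.array(c['rvec']))[0]; return c,R,np.array(c['tvec'])
def ray(n,uv,C=None):
    c,R,t=C or cam(n); d=R.T@np.array([(uv[0]-c['cx'])/c['fx'],(uv[1]-c['cy'])/c['fy'],1]); return -R.T@t,d/np.linalg.norm(d)
def onplane(n,uv,z,C=None):
    o,d=ray(n,uv,C); return o+d*(z-o[2])/d[2]
def tri(uv1,uv2,n1="top",n2="side"):
    o1,d1=ray(n1,uv1);o2,d2=ray(n2,uv2)
    s=np.linalg.lstsq(np.c_[d1,-d2],o2-o1,rcond=None)[0]; a,b=o1+d1*s[0],o2+d2*s[1]
    return (a+b)/2,np.linalg.norm(a-b)
E
python3 - <<'E'
from h import *
np.set_printoptions(precision=4,suppress=True)
for n,uv in dict(w1=(192,201),w2=(137,238),w3=(229,246),w4=(228,286),b1=(229,197),b2=(135,277),b3=(191,279)).items(): print(n,onplane("top",uv,.09))
for uv in [(130,182),(267,184),(264,310),(125,308)]: print('tray',onplane("top",uv,.022))
print("cam",ray("top",(320,240))[0],ray("side",(320,240)))
for uv in [(500,215),(511,357)]: print('hinge',onplane("top",uv,.106))
E
```

```text
w1 [0.635  0.1509 0.09  ]
w2 [0.5687 0.2443 0.09  ]
w3 [0.557 0.084 0.09 ]
w4 [0.4877 0.0839 0.09  ]
b1 [0.6431 0.0863 0.09  ]
b2 [0.501 0.245 0.09 ]
b3 [0.4989 0.1482 0.09  ]
tray [0.6784 0.2821 0.022 ]
tray [0.6785 0.0259 0.022 ]
tray [0.4442 0.0263 0.022 ]
tray [0.4444 0.2814 0.022 ]
cam [ 0.4952 -0.065   1.1208] (array([0.2302, 0.6615, 0.7043]), array([ 0.3529, -0.7311, -0.584 ]))
hinge [ 0.6165 -0.3848  0.106 ]
hinge [ 0.3747 -0.4004  0.106 ]
```

View pics/t0z.png

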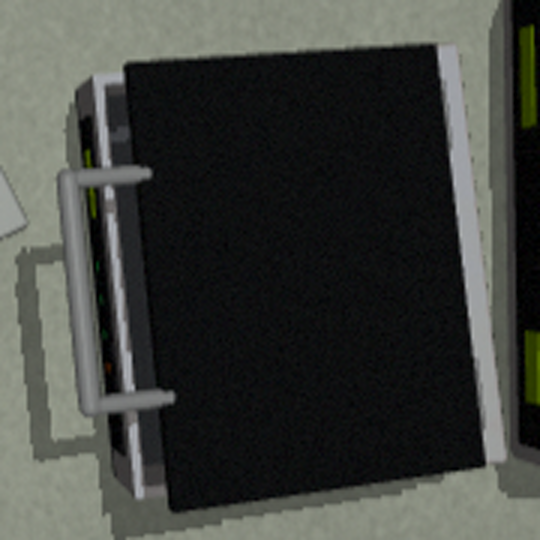

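View pics/s0z.png

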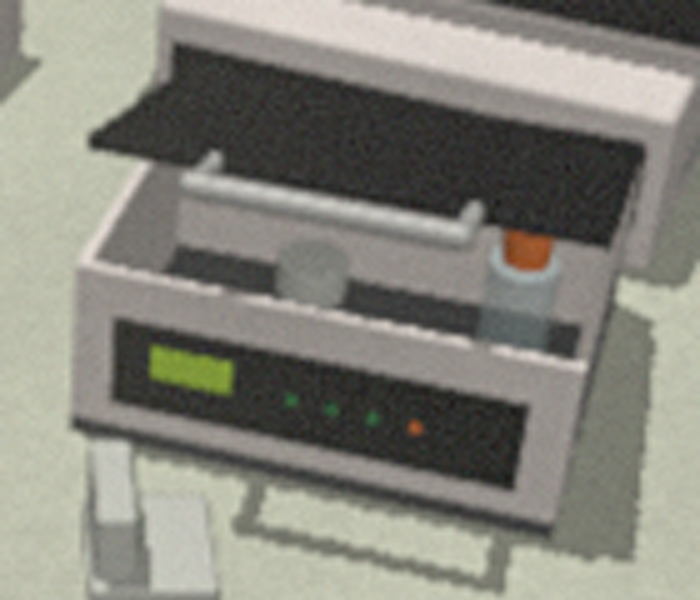

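```bash
python3 - <<'E'
from h import *
np.set_printoptions(precision=4,suppress=True)
P=[onplane("top",uv,.1) for uv in [(381.7,225.7),(396.7,365),(501.7,215),(517.7,353.3)]]
print(np.array(P)); 
A,ea=tri((372.7,259.3),(358,206)); B,eb=tri((380,335),(413,217.2)); print(A,ea,B,eb,np.linalg.norm(A-B))
L=np.array([[-.096,.121],[-.096,-.121],[.118,.121],[.118,-.121]])  # guess
# fit with the y sign: x_inc ~ -y world, z up => y_inc ~ +x world
Q=np.array(P)[:,:2]; c=Q.mean(0); l=L-L.mean(0); H=l.T@(Q-c); U,S,V=np.linalg.svd(H); R=(U@V).T
if np.linalg.det(R)<0: print("flip")
t=c-R@L.mean(0); print("R",R,"t",t, "res",Q-(L@R.T+t))
np.savez("inc.npz",R=R,t=t)
for M in(A,B,(A+B)/2):
    print("bar in inc",R.T@(M[:2]-t),M[2])
for uv in [(382.6,219),(425.5,217)]:
    p=onplane("side",uv,.09); print("in inc",p,R.T@(p[:2]-t))
E
```

```text
[[ 0.5955 -0.1808  0.1   ]
 [ 0.3581 -0.2074  0.1   ]
 [ 0.6173 -0.3897  0.1   ]
 [ 0.3803 -0.4139  0.1   ]]
[ 0.5338 -0.1586  0.1721] 0.0006490302539528044 [ 0.4127 -0.1713  0.1707] 0.0029402649950695573 0.12171668352971074
R [[ 0.1061  0.9944]
 [-0.9944  0.1061]] t [ 0.4866 -0.287 ] res [[-0.0013 -0.0021]
 [ 0.002  -0.003 ]
 [-0.0022  0.0018]
 [ 0.0015  0.0033]]
bar in inc [-0.1227  0.0605] 0.17211773625315158
bar in inc [-0.1229 -0.0612] 0.1707216300265494
bar in inc [-0.1228 -0.0004] 0.17141968313985048
in inc [ 0.5032 -0.2563  0.09  ] [-0.0288  0.0197]
in inc [ 0.4114 -0.313   0.09  ] [ 0.0179 -0.0776]
```

```bash
cat >> h.py <<'E'
np.set_printoptions(precision=4,suppress=True)
_f=np.load("inc.npz"); RI,TI=_f["R"],_f["t"]
def w(x,y,z): return np.r_[RI@[x,y]+TI,z]
def inc(p): return np.r_[RI.T@(np.array(p)[:2]-TI),p[2]]
def down(ydir):
    y=np.r_[ydir,0]/np.linalg.norm(ydir); z=np.array([0,0,-1.]); return np.c_[np.cross(y,z),y,z]
OLID=down(RI[:,0])
def st(m=""):
    s=robot.get_state(); print(m,"t%.1f"%s['time'],"ee",s['ee_pos'],"inc",inc(s['ee_pos']),"F",s['force'].round(1),"op %.4f gf %.1f"%(s['opening'],s['grasp_force'])); return s
E
python3 - <<'E'
from h import *
bx,by,bz=-.1228,0,.1715
robot.gripper_to(.034)
robot.move_ptp(w(bx,by,.27),OLID); st("above")
hit=robot.move_linear(w(bx,by,bz),velocity=.1,threshold=8); st("down %s"%hit)
cv2.imwrite("pics/w1.png",robot.grab_frame("wrist")[:,:,::-1])
if not hit: robot.gripper_to(.0); st("grip")
E
```

```text
above t2.8 ee [ 0.4734 -0.1658  0.2699] inc [-0.1219 -0.0003  0.2699] F [ 0.5 -0.7 -0.1] op 0.0343 gf 0.0
down False t3.9 ee [ 0.4739 -0.165   0.172 ] inc [-0.1227  0.0003  0.172 ] F [ 1.  -0.  -0.3] op 0.0342 gf 0.0
grip t4.4 ee [ 0.4736 -0.1641  0.1716] inc [-0.1236  0.0001  0.1716] F [-1.6  6.   2.9] op 0.0112 gf 30.0
```

```bash
python3 - <<'E'
from h import *
p=inc(robot.get_state()['ee_pos']); r=.235
a0=np.arcsin((p[2]-.102)/r); hx=p[0]+r*np.cos(a0); print(np.degrees(a0),hx)
for a in np.linspace(a0,np.radians(75),9)[1:]:
    robot.move_linear(w(hx-r*np.cos(a),0,.102+r*np.sin(a)),velocity=.1)
    s=st("%.0f"%np.degrees(a))
    if np.linalg.norm(s['force'])>40: print("abort");break
cv2.imwrite("pics/s2.png",robot.grab_frame("side")[:,:,::-1])
E
```

```text
17.215631297472456 0.10085825333326545
24 t4.9 ee [ 0.4747 -0.1745  0.1991] inc [-0.1132  0.      0.1991] F [-0.5  1.8  0.7] op 0.0113 gf 30.0
32 t5.3 ee [ 0.4762 -0.1882  0.2254] inc [-0.0994  0.0001  0.2254] F [-1.4  4.1  2.9] op 0.0109 gf 30.0
39 t5.8 ee [ 0.4779 -0.205   0.2498] inc [-0.0825  0.0001  0.2498] F [-2.8  6.5  7.5] op 0.0115 gf 30.0
46 t6.2 ee [ 0.4801 -0.2245  0.2719] inc [-0.0628  0.0001  0.2719] F [-6.4  8.9 11. ] op 0.0110 gf 30.0
53 t6.7 ee [ 0.4826 -0.2471  0.2914] inc [-0.0402  0.0002  0.2914] F [-6.9  9.1 16.5] op 0.0110 gf 30.0
61 t7.1 ee [ 0.4853 -0.2725  0.3075] inc [-0.0146  0.0002  0.3075] F [-4.2  4.4 12.6] op 0.0111 gf 30.0
68 t7.6 ee [ 0.4881 -0.2995  0.3202] inc [0.0126 0.0001 0.3202] F [-1.6  1.6  9.8] op 0.0110 gf 30.0
75 t8.0 ee [ 0.4911 -0.3276  0.3297] inc [0.0408 0.0001 0.3297] F [-2.2  1.   9.5] op 0.0116 gf 30.0
```

View pics/s2.png

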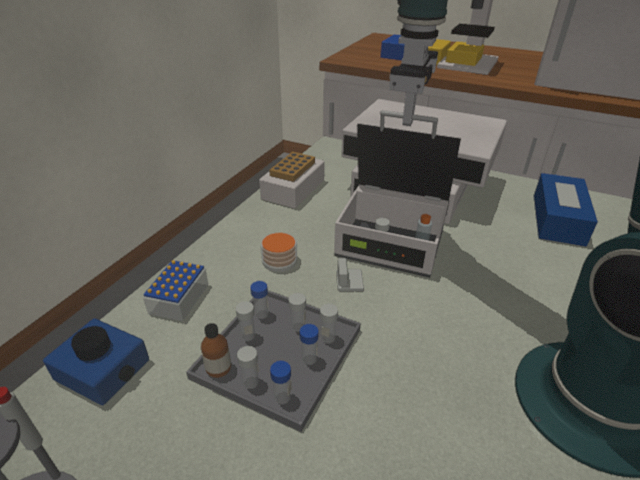

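```bash
python3 - <<'E'
from h import *
robot.gripper_to(.05); s=st("rel")
robot.move_linear(s['ee_pos']+[0,0,.08],velocity=.2)
robot.move_linear(w(-.15,0,.42),velocity=.3)
OV=down(RI[:,1])
q=[(np.abs(robot.ik([.557,.084,.24],o)-robot.get_state()['qpos']).round(2),o) for o in(OV,down(-RI[:,1]))]; print(q[0][0],q[1][0])
O=min(q,key=lambda k:k[0].max())[1]; np.save("O.npy",O)
robot.move_ptp([.557,.084,.24],O); st("above w3")
C=cam("wrist"); im=robot.grab_frame("wrist"); t=robot.grab_frame("top")
cv2.imwrite("pics/mix.png",np.hstack([cv2.resize(im,(400,300)),cv2.resize(t,(400,300))])[:,:,::-1])
cv2.imwrite("pics/top3.png",t[:,:,::-1]); cv2.imwrite("pics/w3.png",im[:,:,::-1])
# white caps seen by wrist camera
m=cv2.inRange(cv2.cvtColor(im,cv2.COLOR_RGB2HSV),(0,0,120),(180,60,255))
for c in cv2.findContours(m,0,2)[0]:
    if cv2.contourArea(c)>500: (u,v),r=cv2.minEnclosingCircle(c); print((u,v),r,cv2.contourArea(c),onplane("wrist",(u,v),.09,C))
E
```

```text
rel t8.8 ee [ 0.4909 -0.3268  0.329 ] inc [ 0.04  -0.     0.329] F [ 0.5 -0.1 -0.1] op 0.0500 gf 0.0
[0.25 0.28 0.27 0.1  0.17 0.34 1.  ] [1.5  0.45 1.38 0.14 0.51 0.28 1.54]
above w3 t11.3 ee [0.5574 0.0826 0.2402] inc [-0.36    0.1096  0.2402] F [ 0.8  0.1 -0.1] op 0.0503 gf 0.0
(567.5, 437.5199890136719) 26.296104431152344 806.5 [ 0.8525 -0.1203  0.09  ]
(368.0, 435.0) 44.2945671081543 3117.5 [ 0.634  -0.1391  0.09  ]
(78.0, 442.0) 32.64975357055664 1071.0 [ 0.3173 -0.1811  0.09  ]
(277.5, 358.34210205078125) 25.20136833190918 882.0 [ 0.5288 -0.0528  0.09  ]
(417.5967712402344, 163.85484313964844) 21.534542083740234 1231.5 [0.6362 0.1531 0.09  ]
(356.5, 35.8125) 24.439517974853516 1622.0 [0.5707 0.2457 0.09  ]
(319.5, 194.5) 348.6266784667969 91135.5 [0.5544 0.118  0.09  ]
(110.0, 82.0) 137.20068359375 29756.0 [0.3752 0.192  0.09  ]
```

View pics/mix.png

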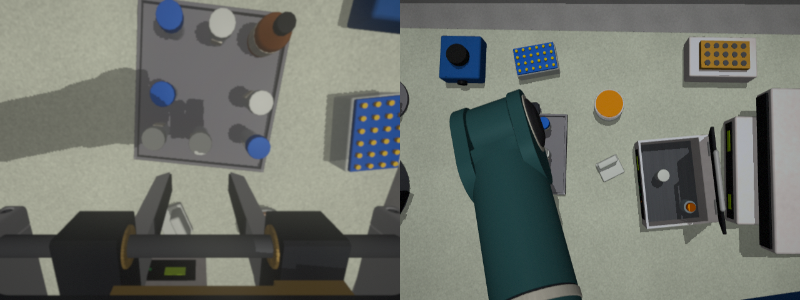

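```bash
cat > pick.py <<'E'
from h import *
O=np.load("O.npy"); G=.080
def pick(p):
    p=np.array(p)
    robot.gripper_to(.056); robot.move_ptp([*p,.2],O); 
    hit=robot.move_linear([*p,G],velocity=.12,threshold=6); st("down %s"%hit)
    if hit: raise SystemExit("hit")
    robot.gripper_to(0); s=st("grip")
    if s['opening']<.025: raise SystemExit("missed")
    robot.move_linear([*p,.235],velocity=.2); st("lift")
def place(x,y):
    p=w(x,y,.235); robot.move_linear(p,velocity=.25)
    robot.move_linear(w(x,y,.1),velocity=.15)
    hit=robot.move_linear(w(x,y,G-.001),velocity=.03,threshold=4); st("placed %s"%hit)
    robot.gripper_to(.056); robot.move_linear(w(x,y,.235),velocity=.2); st("up")
E
python3 - <<'E'
from pick import *
t=cv2.imread("pics/top3.png"); 
for n,c in(("white",((0,0,140),(180,60,255))),("orange",((5,150,90),(20,255,255)))):
    m=cv2.inRange(cv2.cvtColor(t,cv2.COLOR_BGR2HSV),*c); m[:,:396]=0;m[:,480:]=0;m[:250]=0;m[345:]=0
    for k in cv2.findContours(m,0,2)[0]:
        if cv2.contourArea(k)>60: u=cv2.minEnclosingCircle(k)[0]; print(n,u,inc(onplane("top",u,.09)))
s=cam("wrist")
w3=onplane("wrist",(322,229),.09,s)[:2]; w4=onplane("wrist",(243,221),.09,s)[:2]; print(w3,w4)
pick((np.array([.557,.084])))
cv2.imwrite("pics/w4.png",robot.grab_frame("wrist")[:,:,::-1])
E
```

```text
white (421.3955078125, 280.1268615722656) [-0.0337  0.0195  0.09  ]
orange (465.5, 331.5) [ 0.0327 -0.0754  0.09  ]
[0.56   0.0868] [0.4879 0.087 ]
down False t13.2 ee [0.5575 0.0841 0.0807] inc [-0.3615  0.1098  0.0807] F [-0.2  0.   0.1] op 0.0557 gf 0.0
grip t13.7 ee [0.5572 0.084  0.0802] inc [-0.3615  0.1095  0.0802] F [-0.4 -0.5  3.1] op 0.0346 gf 30.0
lift t14.6 ee [0.5564 0.0838 0.2339] inc [-0.3614  0.1087  0.2339] F [-0.2 -0.1 -1.3] op 0.0345 gf 30.0
```

```bash
sed -i '/placed/{n;s/.056/.044/}' pick.py; python3 - <<'E'
from pick import *
place(-.06,-.05)
cv2.imwrite("pics/t5.png",robot.grab_frame("top")[:,:,::-1])
robot.move_linear([.49,.0855,.235],velocity=.3)
t=robot.grab_frame("side"); cv2.imwrite("pics/s5.png",t[:,:,::-1])
E
```

```text
placed True t17.9 ee [ 0.4306 -0.2325  0.0801] inc [-0.0601 -0.0499  0.0801] F [1.4 0.5 4.3] op 0.0343 gf 30.0
up t19.2 ee [ 0.4301 -0.2325  0.234 ] inc [-0.0603 -0.0505  0.234 ] F [-0.7  0.1 -0.3] op 0.0443 gf 0.0
```

View pics/s5.png

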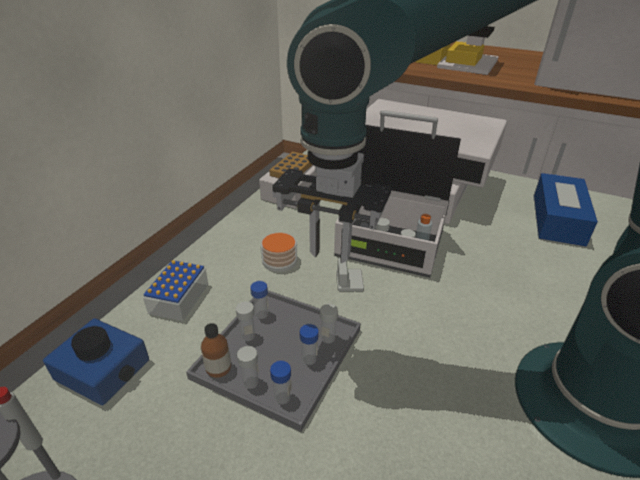

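```bash
python3 - <<'E'
from pick import *
pick([.4875,.085]); place(-.06,.072)
robot.move_linear([.49,.05,.4],velocity=.3)
robot.move_linear([.35,.3,.4],velocity=.3); st("clear")
a=robot.grab_frame("side"); b=robot.grab_frame("top")
cv2.imwrite("pics/end.png",np.hstack([a[150:450,180:500],b[150:450,100:540]])[:,:,::-1])
E
```

```text
down False t22.3 ee [0.488  0.0851 0.0807] inc [-0.3699  0.0408  0.0807] F [ 0.4 -1.2  0.5] op 0.0560 gf 0.0
grip t22.8 ee [0.4877 0.085  0.0802] inc [-0.3698  0.0405  0.0802] F [-0.1 -0.7  4.2] op 0.0339 gf 30.0
lift t23.7 ee [0.487  0.0848 0.2339] inc [-0.3697  0.0398  0.2339] F [-0.2 -0.3 -0.9] op 0.0344 gf 30.0
placed True t26.8 ee [ 0.5519 -0.2196  0.0801] inc [-0.0601  0.0721  0.0801] F [2.2 1.4 3.9] op 0.0346 gf 30.0
up t28.1 ee [ 0.5513 -0.2197  0.2338] inc [-0.0601  0.0715  0.2338] F [-0.6 -0.2 -0.3] op 0.0439 gf 0.0
clear t30.5 ee [0.3506 0.299  0.3998] inc [-0.5971 -0.0731  0.3998] F [ 0.  -0.5 -1.3] op 0.0439 gf 0.0
```

View pics/end.png

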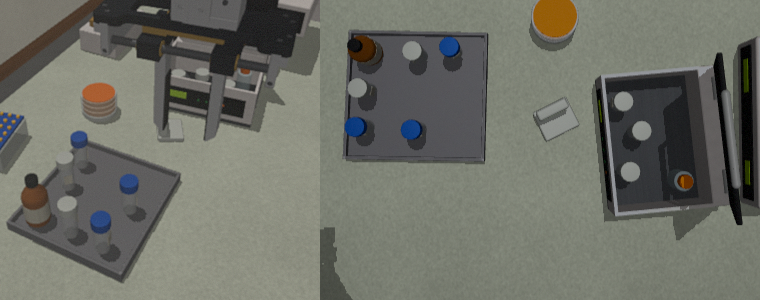

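Three white caps stand in the incubator, at (624,101), (641,130) and (630,172). Two remain in the tray, and the lid still stands at about 75°.

```bash
python3 -c "
from rig import robot
robot.pause(.5); print(robot.sign_off())"
```

```text
the job is handed in; nothing more can be done
None
```

The job is handed in at about 31 s: the lid stands at about 75°, three white-capped vials stand in the incubator, two spares stand in the grey tray, and in the last pictures the control vials and bystanders look undisturbed.

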